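Feel for the cross-rail under a test set's lid and stand the probe stand on it

TASK

The lid of the low grey test set floats on a soft foam seal; one hidden cross-rail, running from front to back, holds it up from below. Press along the lid from side to side gently with the closed fingertips (a few newtons are enough, never 60 N) to feel where it turns stiff. Then pick up the steel probe stand by its post and set it down gently and upright over that rail, about midway between the lid's front and back edges, so that the lid stays level and does not tip under it; let go of it, and leave the other things on the bench where they are.

Things in the scene. Friction and masses are not known exactly. Their poses are not given: they have to be found in the camera images.
- testset: Low instrument case, fixed on the bench: 436 mm wide (y), 260 mm deep (x), 90 mm high over its lid. Origin: centre of its underside at bench level; z up. The dark front panel with blue and coloured sockets faces -x. The grey lift-off lid covers the whole top; under it one straight cross-rail, 12 mm wide, runs the whole depth (along x), its centre up to 90 mm left or right of the middle.
- lid: Flat top of the lid: stiff light-grey sheet, 0.6 kg. Origin: middle of its top, 90 mm above the bench at rest; axes as the test set. It lies level on a soft foam seal and just touches the rail; it can rock 0.05 rad about x and sink 10 mm. Pressed with 3 N it gives 2 to 3 mm at 100 mm left or right of the rail, 0.5 to 0.8 mm at 50 mm, next to nothing over the rail, where it is hard: come down slowly.
- stand: Probe stand, loose, about 0.8 kg: dark steel foot 50 mm in diameter, 42 mm high; bright post 14 mm in diameter up to 155 mm above the underside; black collar 26 mm in diameter at 66 to 86 mm; at 76 mm a thin arm out to 97 mm along its x with a red clip. Origin: centre of the foot's underside; z up along the post. Starts upright on the bench right (-y) of the test set.
- stand_grip (a point): Point on the axis of the stand's post, 130 mm above the underside of its foot: the height to grip the bare post (bare from 86 to 155 mm).
- board: Bystander: green circuit board 70 x 110 mm with parts on it, about 20 mm high, lying loose on the bench in front of the test set. Origin: centre of its underside.
- multimeter: Bystander: orange hand multimeter 165 x 78 x 42 mm lying loose on the bench on the far right. Origin: centre of its underside.
- solder_reel: Bystander: aluminium-coloured solder reel, 56 mm in diameter and 40 mm high, standing loose on the bench at the left. Origin: centre of its underside.
- screwdriver: Bystander: red-handled screwdriver, 160 mm long, lying loose on the bench. Origin: on its underside; long axis x.
There are look-alikes about, which are no part of the job. Of the things that look like the stand, the smaller one is meant.

How it is judged:
By the outcome, as a careful person would: the job done as asked, in the order asked, and still so for the second after the job is handed in, with the robot touching nothing.
It also fails if it takes over 72 s, if anything falls off the work surface, if the arm or the gripper's body presses on something with over 40 N, if the wrist force passes 120 N, or if a joint passes its speed limit or range.

ROBOT

A 7-joint arm with a two-finger parallel gripper is mounted at the origin on the work surface. World frame = base frame: x ahead of the robot, y to its left, z up, the work surface at z = 0. Lengths are in m, angles in rad, forces in N, time in s.
With the tool pointing down it reaches from about 0.35 to 0.9 m from the base axis. Payload 19.9 kg.
Tool frame: the origin (TCP) lies between the finger pads; the fingertips stand 19 mm ahead of it and the grasp point (between the pads) is the TCP; z points along the fingers, y is the line along which they close (so a half turn about z gives the same grasp; the last joint's range is limited). The gripper opens to 94 mm and grips with 3 to 60 N. Pads are 16 mm wide; open, the fingers measure 119 mm over their backs; the gripper's body (75 mm by 177 mm) begins 78 mm behind the grasp point.
Start: joints at [-1.183, 0.417, -0.01, 1.614, 0.005, 1.111, -0.053], TCP at [0.26, 0.568, 0.224] pointing down, gripper open.
Joint ranges: [-2.81, 2.81], [-0.39, 2.02], [-1.27, 1.25], [0.06, 2.57], [-1.19, 4.33], [0.19, 2], [-2.82, 2.82]. Speed limits (rad/s): [1.89, 1.89, 2.39, 2.39, 3.01, 3.01, 3.01].

INTERFACE

Orientations are given as a 3x3 rotation matrix whose columns are the frame's x, y, z axes.
In Python, from rig import robot gives the robot as it stands. Calls block until the motion is done:
- robot.move_ptp(position, orientation): joint-space move of the TCP to a pose.
- robot.move_linear(position, velocity=0.15, frame=None, threshold=None): straight line of the TCP; frame=None keeps the orientation; velocity is the mean speed in m/s. With threshold (N) it stops when the force on the tool has changed by that much, and returns True; else False.
- robot.goto_joints(angles): joint-space move.
- robot.gripper_to(opening): finger opening in m; the grip force is fixed at half the most; returns when the fingers have stopped.
- robot.pause(seconds).
- robot.ik(position, orientation): joint angles nearest the present ones, or None.
- robot.get_state(): the state.
- robot.grab_frame(name): name is "side" or "top" or "wrist"; returns the picture (480x640x3 uint8, red, green, blue); there is no depth.
- robot.camera_info(name): a dict with "fx", "fy", "cx", "cy" (pixels), "dist" ([k1, k2, p1, p2, k3] as OpenCV has them; the pictures are not rectified), "rvec" (rotation vector, rad) and "tvec" (3), from world to camera coordinates, as OpenCV has them. Camera axes: x right, y down, z forward; pixel columns grow to the right and rows downward; lengths in m; the calibration is good to about 2 mm. A picture is of the moment at which its call begins: read the wrist's pose just before it. camera_info takes no time and is no camera call; for the wrist camera it gives the pose at the moment of the call.
A pose or a line that the arm cannot do raises robot.PlanningError and nothing moves.
- robot.sign_off(): hands the job in; it is judged then, once.
The state is a dict: "time": time; "qpos": joint angles; "joint_vel": joint speeds; "effort": joint torques, N m; "ee_pos": TCP position; "tool_rot": TCP orientation; "force": force on the tool from outside, world axes, zero at the start; "moment": the same for the moment, N m; "opening": finger opening in m; "grasp_force": force on a finger pad.
Only numpy, scipy, OpenCV 4.12 (cv2) and the standard library are available. Lean on these libraries where they do the work, as an engineer would, in place of code of your own. Each camera call takes 0.05 s, during which the arm holds its last target. There are 200 camera calls.

## Working session

There is one attempt and no reset: what is moved stays moved. The work goes in short steps, each a Python script; the robot and the scene stay as the last script left them, time stands still between calls to the robot, and variables do not carry over. Pictures are saved under pics/ and viewed, at most 10 in all, crops included, and the job is handed in when it is done.

```bash
ls; mkdir -p pics
cat > h.py <<'E'
from rig import robot
import numpy as np, cv2
def cam(n):
    c=robot.camera_info(n); K=np.array([[c["fx"],0,c["cx"]],[0,c["fy"],c["cy"]],[0,0,1.]])
    return K,np.array(c["dist"],float),np.array(c["rvec"],float),np.array(c["tvec"],float)
def ray(c,uv):
    K,d,r,t=c; R=cv2.Rodrigues(r)[0]
    p=cv2.undistortPoints(np.array([[uv]],float),K,d)[0,0]
    return -R.T@t, R.T@np.array([p[0],p[1],1.])
def onplane(c,uv,z):
    o,v=ray(c,uv); return o+v*(z-o[2])/v[2]
def cross(c1,u1,c2,u2):
    o1,a=ray(c1,u1);o2,b=ray(c2,u2)
    s=np.linalg.lstsq(np.c_[a,-b],o2-o1,rcond=None)[0]
    p,q=o1+a*s[0],o2+b*s[1]; return (p+q)/2,np.linalg.norm(p-q)
def proj(c,P): return cv2.projectPoints(np.array(P,float).reshape(-1,3),c[2],c[3],c[0],c[1])[0].reshape(-1,2)
def save(n,f): 
    im=robot.grab_frame(n); cv2.imwrite(f,im[:,:,::-1]); return im
E
python3 - <<'E'
from h import *
for n in("top","side"): save(n,f"pics/{n}0.png"); c=cam(n); print(n,c[0][0,0],ray(c,(320,240)))
s=robot.get_state(); print(s["time"],s["ee_pos"],s["tool_rot"],s["force"],s["opening"])
E
```

```text
pics
top 560.7519084241887 (array([ 0.38929626, -0.03067214,  1.41585598]), array([ 0.03533212, -0.02456979, -0.99940665]))
side 592.6637523367854 (array([-0.00778709, -0.90576383,  0.88910572]), array([ 0.37340738,  0.6822025 , -0.62884619]))
0.1 [0.260311   0.56787519 0.22391677] [[-9.09054096e-01  4.16677945e-01 -3.74000786e-04]
 [ 4.16678107e-01  9.09053569e-01 -9.81517966e-04]
 [-6.89901402e-05 -1.04809087e-03 -9.99999448e-01]] [ 0.68796992  0.23066952 -0.20936158] 0.09402328701118268
```

View pics/top0.png

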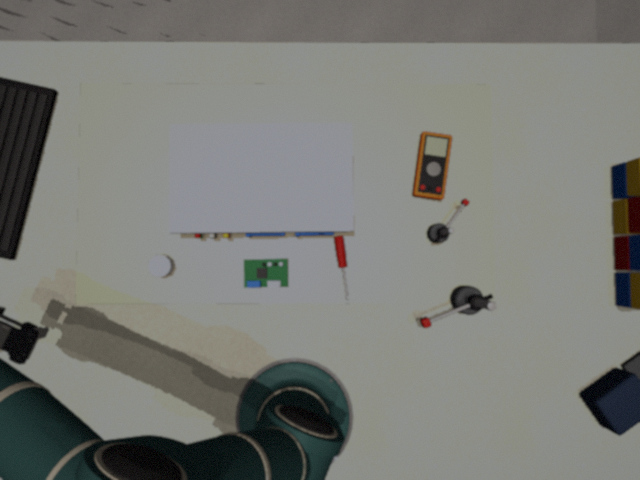

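View pics/side0.png

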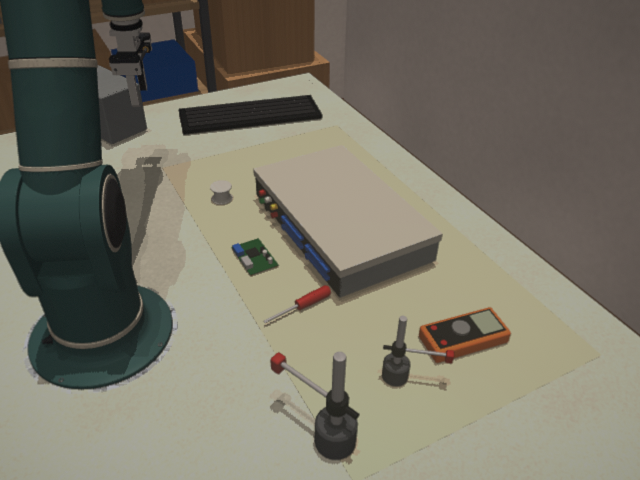

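Two candidates look like the stand. The small one is at top (438,233) / side (397,370), and the large one at top (468,297) / side (336,430). The smaller one, beside the multimeter, fits the description. I'll confirm that in a crop and measure it.

Run:
```python
from h import *
t,s=cv2.imread("pics/top0.png"),cv2.imread("pics/side0.png")
a=cv2.resize(t[180:340,400:510],None,fx=3.5,fy=3.5,interpolation=2); b=cv2.resize(s[300:460,260:370+100],None,fx=1.9,fy=3.5*1,interpolation=2)
b=cv2.resize(s[300:470,265:465],None,fx=2,fy=2,interpolation=2)
o=np.zeros((600,800,3),np.uint8); o[:a.shape[0],:a.shape[1]]=a; o[:b.shape[0],395:795]=b
l=cv2.resize(s[140:300,240:450],None,fx=1.5,fy=1.5); o[350:590,395:395+l.shape[1]]=l
cv2.imwrite("pics/crop1.png",o)
ct,cs=cam("top"),cam("side")
# lid corners by brightness mask in top view
h=cv2.cvtColor(t,cv2.COLOR_BGR2HSV); print(h[180,260],h[180,380],h[110,260],h[235,300])
b16=t.astype(int); d=(b16[:,:,0]-b16[:,:,1]); print(d[180,260],d[180,380],d[110,260])
m=((d>3)*255).astype(np.uint8); m=cv2.morphologyEx(m,cv2.MORPH_OPEN,np.ones((7,7)))
cc=cv2.findContours(m,0,2)[0]; c=max((x for x in cc if cv2.pointPolygonTest(x,(260,180),False)>0),key=cv2.contourArea)
r=cv2.minAreaRect(c); bx=cv2.boxPoints(r); print(r,bx)
P=np.array([onplane(ct,u,.09) for u in bx]); print(P.round(4),P.mean(0))
# clip/post triangulation
print("small clip",cross(ct,(465,202),cs,(449,356)),"post top ~",onplane(cs,(402,319),.155), "foot",onplane(ct,(438,233),.042))
print("big clip",cross(ct,(425,323),cs,(278,362)))
for u in[(253,165),(341,150),(439,235),(337,270)]: print(onplane(cs,u,.09))
```

```text
[113  14 151] [ 45   4 145] [ 45   7 146] [114  86 104]
6 -2 -4
((261.0, 180.0), (112.0, 182.0), 90.0) [[170. 124.]
 [352. 124.]
 [352. 236.]
 [170. 236.]]
[[ 0.7131  0.2938  0.09  ]
 [ 0.7141 -0.1405  0.09  ]
 [ 0.4456 -0.1391  0.09  ]
 [ 0.446   0.2903  0.09  ]] [0.57970545 0.07610616 0.09      ]
small clip (array([ 0.52720475, -0.4131854 ,  0.07281631]), np.float64(0.0023052816062108187)) post top ~ [ 0.45135836 -0.3608171   0.155     ] foot [ 0.45481886 -0.35474856  0.042     ]
big clip (array([ 0.24278149, -0.30714387,  0.10292921]), np.float64(0.001077260311892671))
[0.45816275 0.30583239 0.09      ]
[0.6949342  0.27017257 0.09      ]
[ 0.7056526  -0.14239211  0.09      ]
[ 0.45185318 -0.13948796  0.09      ]
```

View pics/crop1.png

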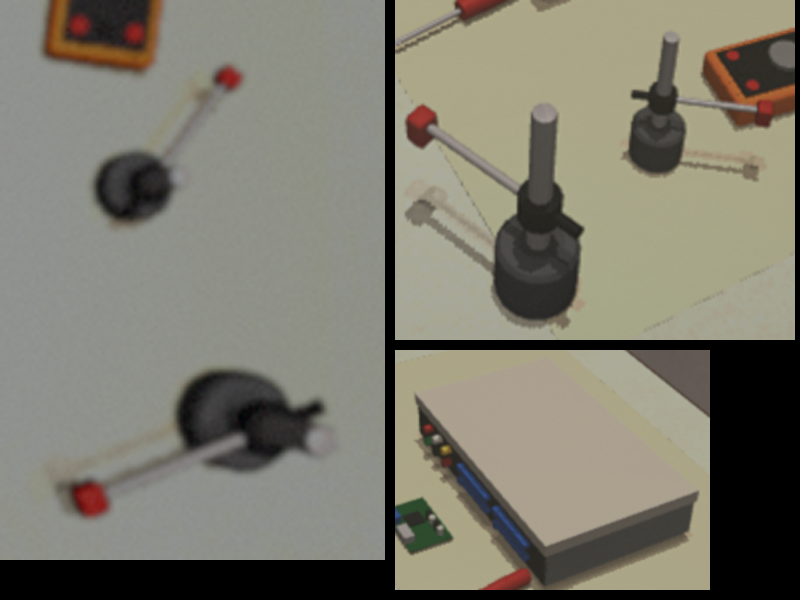

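The crop confirms the smaller stand, with its post top at top (451,230) / side (402,318) and its arm pointing away towards the multimeter. The lid is axis-aligned, centred near (0.583, 0.076). Next I'll press along it.

```bash
cat >> h.py <<'E'
def down(a):  # tool down, closing line at yaw a from world y
    c,s=np.cos(a),np.sin(a); return np.array([[-c,-s,0],[-s,c,0],[0,0,-1.]])
def st(): 
    s=robot.get_state(); return s["time"],np.array(s["ee_pos"]),np.array(s["force"])
E
python3 - <<'E'
from h import *
ct,cs=cam("top"),cam("side")
print("post top",cross(ct,(451.4,230.3),cs,(402.5,318.5)))
robot.gripper_to(0.0); R=down(0)
robot.move_ptp([.583,.166,.16],R); print(st())
robot.move_linear([.583,.166,.122],.1); 
out=[]
for y in (.166,.121,.076,.031,-.014):
    robot.move_linear([.583,y,.118],.1); robot.pause(.15); f0=st()[2][2]
    hit=robot.move_linear([.583,y,.098],.01,threshold=3.); robot.pause(.15)
    t,p,f=st(); out.append((y,p[2]*1e3,f[2]-f0)); print(hit,round(t,2),np.round(out[-1],3))
    robot.move_linear([.583,y,.118],.1)
E
```

```text
post top (array([ 0.45499353, -0.35873405,  0.15259817]), np.float64(0.0014890052682615823))
(3.4, array([0.58275672, 0.16714955, 0.16008275]), array([0.00613969, 0.09524442, 0.68463703]))
True 5.52 [  0.166 108.852   2.912]
True 7.69 [  0.121 109.294   5.161]
True 9.87 [7.6000e-02 1.0905e+02 2.1690e+00]
True 12.12 [3.10000e-02 1.07734e+02 3.01300e+00]
True 14.5 [-1.40000e-02  1.05422e+02  1.97900e+00]
```

Run:
```python
from h import *
from scipy.optimize import least_squares
out=[(.166,108.852,2.912),(.121,109.294,5.161),(.076,109.05,2.169),(.031,107.734,3.013),(-.014,105.422,1.979)]
for y in (.246,.206,.141,.056):
    robot.move_linear([.583,y,.115],.15); robot.pause(.2); f0=np.mean([st()[2][2] for _ in range(3)])
    hit=robot.move_linear([.583,y,.098],.008,threshold=3.); robot.pause(.3)
    t,p,f=st(); out.append((y,p[2]*1e3,f[2]-f0)); print(hit,round(t,2),p[1],np.round(out[-1],3))
    robot.move_linear([.583,y,.115],.1)
o=np.array(out)
for fm in (o[:,2],np.full(len(o),3.)):
    r=least_squares(lambda q:q[0]-q[1]*fm*(o[:,0]-q[2])**2*1e3-o[:,1],[109.3,.08,.13]); print(r.x,r.fun.round(2))
np.save("o.npy",o)
```

```text
True 18.39 0.24591525068865341 [  0.246 105.13    3.836]
True 20.66 0.20594493230628552 [  0.206 107.164   2.112]
True 22.97 0.1409794485965101 [  0.141 109.106   5.385]
True 25.44 0.056025326410049446 [5.60000e-02 1.08532e+02 2.83500e+00]
[1.09203087e+02 7.84481566e-02 1.24090899e-01] [-0.05 -0.09 -0.24 -0.58  0.82 -0.4   0.93 -0.02 -0.36]
[1.09354115e+02 8.06529002e-02 1.13359395e-01] [-0.17  0.05 -0.03 -0.02  0.01 -0.03  0.11  0.06  0.03]
```

The constant-force fit leaves residuals under 0.2 mm and puts the rail at y ≈ 0.113. Next I'll hover over the stand and take one close look.

Run:
```python
from h import *
p=st()[1]; robot.move_linear([p[0],p[1],.2],.2)
for a in(-.33,0): print(a,robot.ik([.455,-.359,.27],down(a)), robot.ik([.583,.1134,.25],down(a+.65)))
robot.move_ptp([.455,-.359,.27],down(-.33)); robot.gripper_to(.094)
print(st()); c=cam("wrist"); save("wrist","pics/w1.png"); np.savez("w1.npz",*c)
print(proj(c,[[.455,-.359,.155],[.455,-.359,0]]))
```

```text
-0.33 [ 0.23011478  0.31975684  0.48362602  1.69059827 -0.15938872  1.17043738
  1.99601378] [-0.32824225  0.33939646  0.10703455  1.66890982 -0.0392358   1.13537855
  1.68008179]
0 [ 0.27703902  0.31323081  0.42313661  1.68907225 -0.13792361  1.16880246
  2.30686046] [-0.27800377  0.33887405  0.04324632  1.66709488 -0.015847    1.13596486
  1.99025838]
(29.3333, array([ 0.45500522, -0.35898603,  0.27002112]), array([ 0.12334081, -0.1766919 , -0.40004052]))
[[315.79983812 241.57695828]
 [315.55528399 202.57987424]]
```

View pics/w1.png

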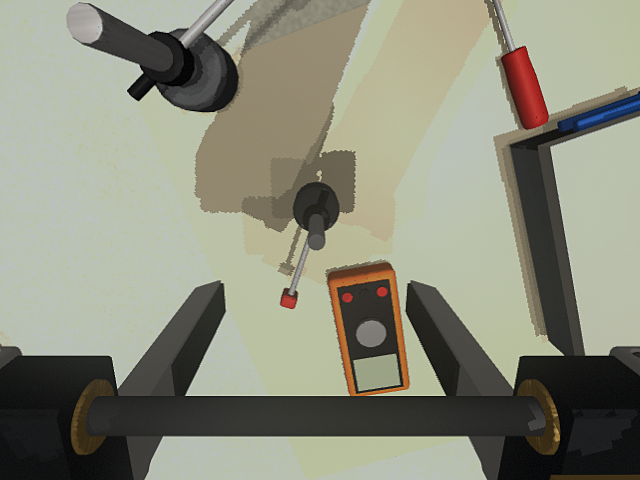

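The post top is at (317,243), within 2 px of the prediction, and the clip is at (289,299). Both fingers have clear space either side of the post, so I'll grasp.

Run:
```python
from h import *
z=np.load("w1.npz"); c=[z[k] for k in z.files]
P=onplane(c,(317,243),.155); C=onplane(c,(289,299),.076); a=np.arctan2(*(C-P)[1::-1]); print(P,C,a)
x,y=P[0],P[1]
robot.move_linear([x,y,.13],.15); robot.gripper_to(.0); s=robot.get_state(); print(s["opening"],s["grasp_force"],st())
robot.move_linear([x,y,.15],.08); robot.move_linear([x,y,.28],.2); print(robot.get_state()["opening"],st())
robot.move_ptp([.583,.1134,.28],down(-.33-a)); robot.pause(.3); print(st())
save("side","pics/s2.png")
```

```text
[ 0.45636391 -0.35850127  0.155     ] [ 0.52695582 -0.41234956  0.076     ] -0.6516498557454877
0.013289865736804251 29.999772012233734 (31.675, array([ 0.45629352, -0.3586401 ,  0.12998848]), array([-0.62485377, -1.45796163, -0.73257154]))
0.013487391855547396 (32.875, array([ 0.45593964, -0.3580122 ,  0.27862886]), array([-0.15678372,  0.23648902, -8.66559578]))
(34.95, array([0.58307052, 0.11293242, 0.2800258 ]), array([-0.77527337,  0.19475557, -9.33807848]))
```

View pics/s2.png

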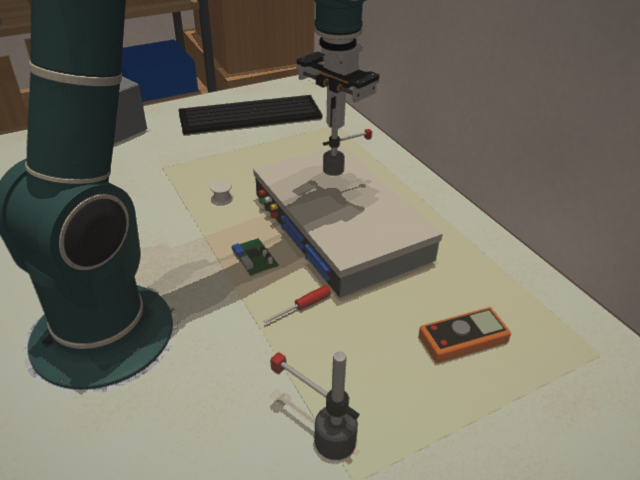

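The stand hangs upright over the lid, foot at (334,162), with its arm along +x. I'll set it down now.

Run:
```python
from h import *
robot.move_linear([.583,.1134,.228],.08); robot.pause(.2); print(st())
print(robot.move_linear([.583,.1134,.214],.008,threshold=3.)); robot.pause(.3); print(st())
robot.gripper_to(.05); robot.pause(.3); print(st())
robot.move_linear([.583,.1134,.34],.12); print(st())
save("side","pics/s3.png"); save("top","pics/t3.png"); c=cam("wrist"); w=save("wrist","pics/w3.png"); np.savez("w3.npz",*c)
a=cv2.imread("pics/s3.png"); o=np.zeros((480,800,3),np.uint8); o[:,:480]=a[60:300,230:470].repeat(2,0).repeat(2,1); o[:240,480:]=cv2.resize(cv2.imread("pics/w3.png"),(320,240)); o[240:,480:]=cv2.resize(cv2.imread("pics/t3.png")[80:320,140:460],(320,240)); cv2.imwrite("pics/c3.png",o)
print(proj(c,[[.583,.1134,.245],[.583,.1134,.09]]),proj(cam("side"),[[.583,.1134,.245],[.583,.1134,.09]]))
```

```text
(36.0, array([0.58318411, 0.11347837, 0.22846833]), array([-0.05957161,  0.25781193, -8.16588696]))
True
(37.3333, array([0.58291552, 0.11338492, 0.21994129]), array([-0.43508503, -0.01273704,  7.42480242]))
(38.3667, array([0.58199171, 0.11319534, 0.21859257]), array([ 0.56873189, -0.56291036, -0.16668305]))
(39.525, array([0.58271076, 0.1133724 , 0.33919796]), array([0.25844005, 0.17433867, 0.10295195]))
[[316.44596836 251.68145004]
 [315.81887466 207.79204203]] [[334.65357771 132.97380935]
 [332.8582001  190.49068855]]
```

View pics/c3.png

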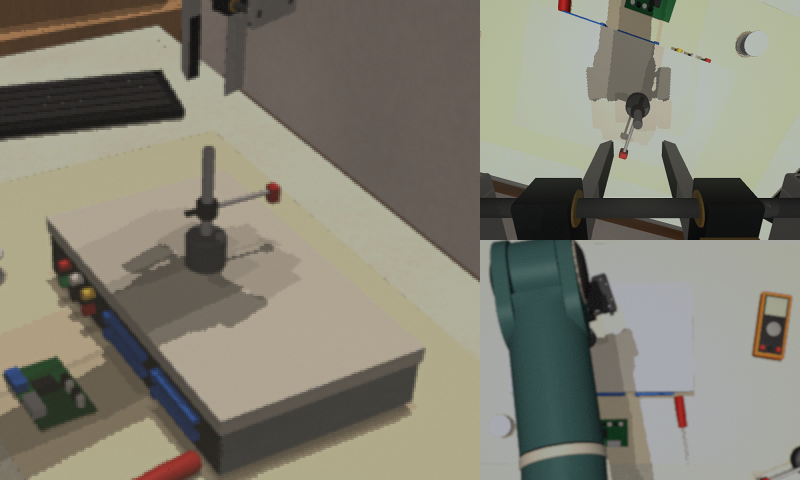

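Run:
```python
from h import *
im=cv2.imread("pics/w3.png"); cv2.imwrite("pics/w3c.png",cv2.resize(im[170:330,240:400],None,fx=3.75,fy=3.75,interpolation=cv2.INTER_NEAREST))
z=np.load("w3.npz"); c=[z[k] for k in z.files]
for h in (.09,.132,.176,.245): print(h,(proj(c,[[.583,.1134,h]])[0]-[240,170])*3.75, (proj(c,[[.583,.1234,h]])[0]-[240,170])*3.75)
```

```text
0.09 [284.32077998 141.7201576 ] [316.56754647 152.3238808 ]
0.132 [284.77444435 173.46838181] [320.46501954 185.12864404]
0.176 [285.3670706  214.94363946] [325.55345612 227.96083128]
0.245 [286.67238134 306.30543765] [336.74967587 322.21823675]
```

View pics/w3c.png

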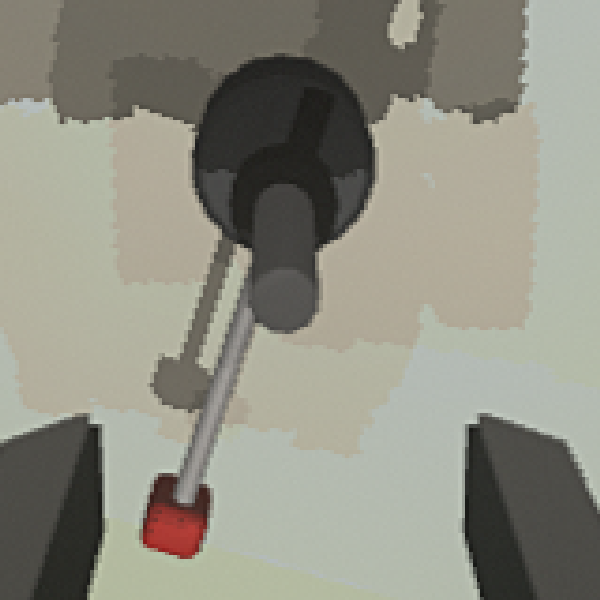

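The foot centre is at column 284 and the post tip at 286, against predictions of 284 and 287, so the stand is upright and the lid level. Handing in.

```bash
python3 -c "
from rig import robot; print(robot.sign_off())"
```

```text
the job is handed in; nothing more can be done
None
```

I found the rail at y ≈ 0.113 m (about 37 mm left of the lid's middle), set the smaller probe stand down upright over it, about midway front to back, and let go; the last wrist picture showed no visible tilt, and I handed in at about 40 s.

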